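# Close and lock the dust extractor's filter cover

### The job

The filter of the bench dust extractor has been changed and its hinged cover still stands open. Push the cover down onto its seal with the fingertips, then set a fingertip in the slot of each of the two quarter-turn latches and turn both clockwise, as far as they go, so that they draw the cover tight and lock it. Only push: grip and lift nothing, do not swing the cover further open, do not force the latches, and leave the brush and the jar as they lie.

Things in the scene. Friction and masses are not known exactly. Their poses are not given: they have to be found in the camera images.
- extractor: Bench dust extractor: grey sheet-metal box, fixed, 170 mm deep (its x) x 220 wide (its y), rim 90 mm above the bench; short black hose spigot (40 mm across, 30 long) on its left side. Origin: centre of the underside. x points from its front (robot side, rocker switch) to the hinge side, y to its left, z up; turned by up to 0.25 rad.
- cover (a joint): Angle of the hinged cover, rad: 0 = drawn right down, level; grows as its front edge rises; starts at 0.35 to 0.8. The stiff hinge holds it at any angle; 1 to 3 N at the front edge push it down. Let go, it rests on the rubber seal at 0.01 to 0.02 (2 to 4 mm high in front). Press it down until about 10 N are felt before turning the latches.
- cover_front (a point): Middle of the cover's front edge, top face. Cover: aluminium plate 156 mm deep x 216 wide x 5 thick, hinged at its far edge. When down, this point lies 88 mm in front of the extractor's centre, 96 mm above the bench. The plain strip between the latches, 52 mm wide, is the place to push. x: front edge to hinge; z: out of the top face.
- cover_hinge (a point): Middle of the hinge line (parallel to the extractor's y), level with the cover's top face, 156 mm behind cover_front and 68 mm behind the extractor's centre.
- latch_left (a joint): Angle of the left latch (extractor's +y side), rad: 0 = open, slot across the extractor (along its y); grows clockwise from above to a hard stop at 1.57 = locked, slot fore and aft (along its x). Starts at 0 to 0.4. From 0.8 on its tongue draws the cover down; it jams if the cover is over 5 mm high in front. Takes 0.05 to 0.3 N m; stays where left.
- latch_left_slot (a point): On the latch's axis, on its slot floor. Black dial 72 mm across with a straight slot right across its middle, 26 mm wide, 14 deep, open at both ends, between two half-moon lugs. Lug tops 20 mm, slot floor 6 mm above the cover. Axis 62 mm left of the cover's middle, 51 mm behind its front edge. y runs along the slot; white index line at the -y end.
- latch_right (a joint): Angle of the right latch (extractor's -y side), rad; same values and same clockwise sense as latch_left. Starts at 0 to 0.4.
- latch_right_slot (a point): On the right latch's axis, on its slot floor; same dial as the left one, 62 mm right of the cover's middle, 51 mm behind its front edge. The index line (at the slot's -y end) points right when open, to the front edge when locked.
- brush: Flat paint brush with wooden handle, 62 x 195 x 12 mm, lying left of the extractor. Origin: centre of its underside. Leave it.
- jar: Small brown screw-top jar with a white cap, 35 mm across, 46 mm high, standing at the front left of the extractor. Origin: centre of its underside. Leave it.

How it is judged (in metres and radians):
On the way:
1. the cover has been pressed down onto its seal (value of joint cover below 0.03 rad), for 0.1 s.
At the end, for the whole second after the job is handed in: The cover is drawn down (its angle below 0.009 rad, that is within about 1.4 mm at the front edge), both latches stand locked (above 1.45 rad, stop at 1.57), all three at rest, and brush and jar lie within 20 mm of where they were (value of joint cover below 0.009 rad and value of joint each of latch_left, latch_right above 1.45 rad and velocity of joint cover between -0.05 and 0.05 rad/s and velocity of joint latch_left between -0.05 and 0.05 rad/s and velocity of joint latch_right between -0.05 and 0.05 rad/s and distance of each of brush, jar from where it was at the start of the episode below 0.02 m); the robot touches nothing.
It fails at once if the brush or the jar is pushed more than 20 mm away or lifted (distance of any of brush, jar from where it was at the start of the episode above 0.02 m).
It fails at once if the cover is swung further open than it ever stands at the start (value of joint cover above 0.88 rad).
It fails at once if the left latch is gripped or forced (over 50 N from the fingers) (contact force between the fingers and latch_left above 50 N).
It fails at once if the right latch is gripped or forced (over 50 N from the fingers) (contact force between the fingers and latch_right above 50 N).
It also fails if it takes over 59 s, if anything falls off the work surface, if the arm or the gripper's body presses on something with over 40 N, if the wrist force passes 120 N, or if a joint passes its speed limit or range.

### The arm

A 6-joint arm with a two-finger parallel gripper is mounted at the origin on a cart in front of the work surface, level with it; the furniture and walls round the work are solid. World frame = base frame: x ahead of the robot, y to its left, z up, the work surface at z = 0. Lengths are in m, angles in degrees, forces in N, time in s.
With the tool pointing down it reaches from about 0.3 to 0.75 m from the base axis. Payload 8.5 kg.
Tool frame: the origin (TCP) lies midway between the tips of the shut fingers; the grasp point (between the pads) lies 19 mm behind it; y points along the fingers, x is the direction in which the jaws open and shut, and the axes are right-handed (so a half turn about y gives the same grasp; the last joint's range is limited). The gripper opens to 85 mm and grips with 20 to 120 N. Pads are 22 mm wide; open, the fingers measure 114 mm over their backs; the gripper's body (76 mm by 85 mm) begins 54 mm behind the grasp point. The pads swing forward as they close: fully open they stand 13 mm farther back than shut.
Start: joints at [51.606, 21.807, 74.336, -0, 83.858, -12.336], TCP at [0.242, 0.494, 0.231] pointing down, gripper open.
Joint ranges: [-178.18, 178.18], [-50.72, 133.34], [12.68, 142.11], [-81.47, 261.47], [9.98, 163.14], [-165.26, 165.26]. Speed limits (degrees/s): [136.94, 136.94, 180, 180, 180, 180].

### API

Orientations are given as a 3x3 rotation matrix whose columns are the frame's x, y, z axes.
In Python, from rig import env gives the robot as it stands.
- The arm moves only by the tool carry_out, never from a script. Its argument "plan" is a list of rows, each a list of 3 entries, a list of its own where there are three numbers: the shift along the tool's x, y, z in m, then the turn, a rotation vector about the tool's x, y, z in degrees, then the finger opening in m, from 0 to 0.0854. In form: [[[dx, dy, dz], [ax, ay, az], jaw], ...]. A call has 1 to 8 rows; each row shifts and turns the commanded pose from where the row before left it, along the tool's axes as they then stand; what a row does not reach is not made up. A row lasts 1/8 s, in which the tool goes at most 62.5 mm and 10.7 degrees, less where a joint would pass 70% of its speed; a pose out of reach is approached as far as the arm can. A call is refused whole if a number of a shift passes 0.0625 or a number of a turn 10.7, either way. A call with a gripper value outside its range is refused whole. The fingers move at their own pace and stop on an object; "force" is the grip in N (left out, the last holds). Time passes only in rows, so rows that do not move let the fingers close. It gives the time, the measured TCP pose, the force and the opening at its end, in the units of the state.
- env.observe(): the state, without advancing time (a new reading comes with each control period).
- env.get_image(name): name is "scene" or "top" or "wrist"; returns a dict with "image" (480x640x3 uint8, red, green, blue), "vfov" (degrees; the focal length in pixels is half the picture's height over the tangent of half this angle, whatever the lens; pixels are square), "cx", "cy" (the principal point, pixels), "rvec" (rotation vector, rad) and "tvec" (3), from world to camera coordinates, as OpenCV has them; the wrist camera has in their place "tool_from_camera" (4x4, takes a point from camera to tool coordinates, whose origin is the TCP and whose axes are the tool frame's). Camera axes: x right, y down, z forward; pixel columns grow to the right and rows downward; lengths in m; the calibration is good to about 2 mm. A picture is of the moment at which its call begins: read the wrist's pose just before it. There is no depth.
- env.close_job(): hands the job in, once; it reports no verdict.
Trained networks look in a picture, given as the dict that the camera call returned (one of the last four; its "shot" number tells which), for a name from the list of things; names that differ only in an ending like _2 or _b are one class to them, and where a whole thing is asked for, a point or a joint stands for the part that bears it (a point fixed in the world has none). Each returns a list of dicts, best first, with "conf" (0 to 1); they miss things now and then, are a little off and sometimes report something else, mostly with a low value. They report only what shows in the picture. A call takes as long as a camera call.
- env.outline_of(target, picture): "mask" (480x640 bool, what is visible of it) and "pixel" ([row, column] in pixels, amid what is visible of it).
The state is a dict: "time_s": time; "q": joint angles; "qvel": joint speeds; "joint_efforts": joint torques, N m; "position": TCP position; "tool_rot": TCP orientation; "ft_force": force on the tool from outside, world axes, zero at the start; "wrist_torque": the same for the moment, N m; "grip_width": finger opening in m.
Only numpy, scipy, OpenCV 4.12 (cv2) and the standard library are available. Lean on these libraries where they do the work, as an engineer would, in place of code of your own. Each camera call takes 0.05 s, during which the arm holds its last target.

## Working session

There is one attempt and no reset: what is moved stays moved. The work goes in short steps, Python scripts to look and compute and a tool call to move; the robot and the scene stay as the last step left them, time stands still between calls to the robot, and variables do not carry over. Pictures are saved under pics/ and viewed, and the job is handed in when it is done.

Besides the shell and the picture viewer there is one more tool, called after "Emit:" by a JSON object that holds its "name" and its "arguments". carry_out: Moves the arm, as the interface text tells. Its arguments: {"type":"object","properties":{"plan":{"type":"array","items":{"type":"array"}},"force":{"type":"number"}},"required":["plan"]}

```bash
ls; mkdir -p pics
python3 - <<'E'
from rig import env
import cv2,numpy as np
s=env.observe(); print({k:np.round(v,3).tolist() for k,v in s.items()})
for n in ["scene","top","wrist"]:
    p=env.get_image(n); cv2.imwrite(f"pics/{n}0.png",p["image"][:,:,::-1])
    print(n,{k:np.round(v,4).tolist() for k,v in p.items() if k!="image"})
    for t in ["latch_left_slot","latch_right_slot","cover_front","extractor","jar","brush"]:
        try:
            r=env.outline_of(t,p); print(t,[(round(d["conf"],2),np.round(d["pixel"]).tolist(),int(d["mask"].sum())) for d in r])
        except Exception as e: print(t,e)
E
```

```text
pics
{'time_s': 0.0, 'q': [51.606, 21.841, 74.387, 0.002, 83.858, -12.335], 'qvel': [0.02, -0.105, -0.056, -0.049, 0.075, 0.042], 'joint_efforts': [0.002, -44.844, -23.129, -0.0, 0.005, 0.0], 'position': [0.241, 0.494, 0.231], 'tool_rot': [[0.439, -0.001, -0.898], [0.898, -0.001, 0.439], [-0.001, -1.0, 0.0]], 'ft_force': [-0.27, -0.628, -0.125], 'wrist_torque': [0.034, -0.009, 0.001], 'grip_width': 0.085}
scene {'vfov': 56.2375, 'cx': 314.0854, 'cy': 237.1369, 'rvec': [2.2853, -0.97, 0.3478], 'tvec': [-0.3741, 0.3174, 0.7162], 'shot': 1}
latch_left_slot [(0.84, [231.0, 320.0], 899)]
latch_right_slot [(0.86, [269.0, 368.0], 1130), (0.28, [252.0, 350.0], 5931)]
cover_front [(0.67, [254.0, 349.0], 6055)]
extractor [(0.69, [275.0, 348.0], 12840), (0.52, [229.0, 316.0], 904)]
jar [(0.89, [260.0, 244.0], 357), (0.74, [277.0, 347.0], 12844)]
brush [(0.62, [208.0, 308.0], 636)]
top {'vfov': 47.7041, 'cx': 322.1661, 'cy': 244.8277, 'rvec': [2.1504, -2.1146, 0.2223], 'tvec': [-0.034, 0.4824, 0.8602], 'shot': 2}
latch_left_slot [(0.96, [228.0, 345.0], 1761)]
latch_right_slot [(0.64, [241.0, 427.0], 1728)]
cover_front [(0.62, [186.0, 268.0], 1823), (0.56, [227.0, 385.0], 11356)]
extractor [(0.72, [234.0, 377.0], 15901)]
jar [(0.69, [296.0, 263.0], 391)]
brush [(0.59, [187.0, 268.0], 1771), (0.17, [229.0, 385.0], 11439)]
wrist {'vfov': 71.0309, 'cx': 322.4206, 'cy': 241.6677, 'tool_from_camera': [[1.0, 0.0, -0.0009, 0.0011], [0.0008, -0.2653, 0.9642, -0.1447], [-0.0002, -0.9642, -0.2653, 0.0668], [0.0, 0.0, 0.0, 1.0]], 'shot': 3}
latch_left_slot []
latch_right_slot []
cover_front []
extractor []
jar [(0.62, [462.0, 99.0], 474)]
brush []
```

View pics/scene0.png

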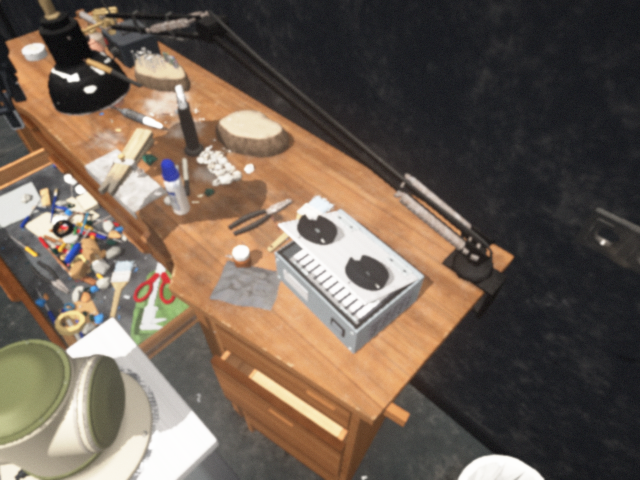

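View pics/top0.png

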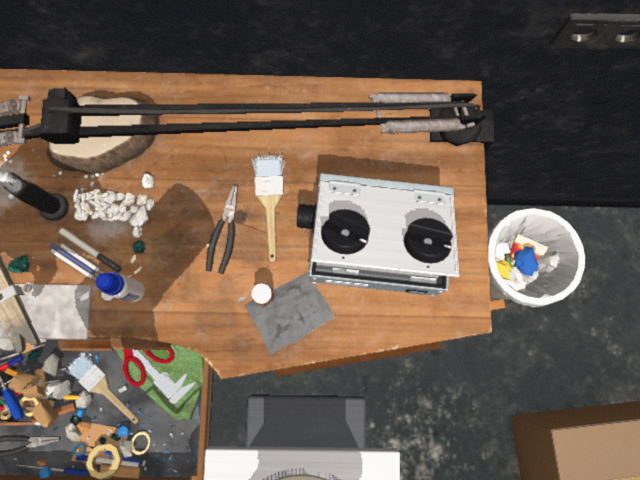

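View pics/wrist0.png

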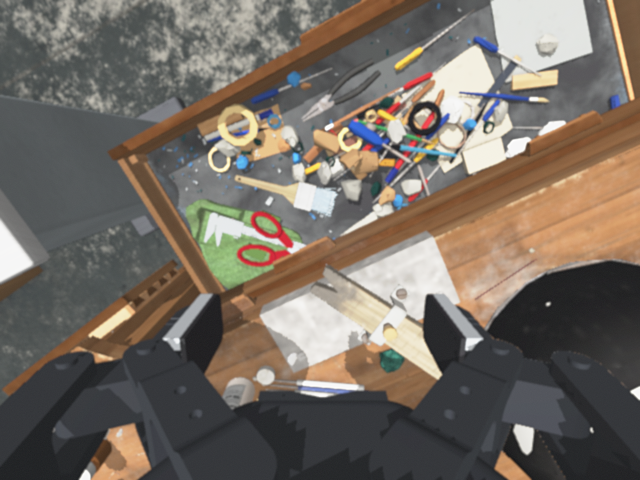

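```bash
cat > geo.py <<'E'
import numpy as np,cv2
def proj(p,X):
    f=240/np.tan(np.radians(p["vfov"])/2)
    K=np.array([[f,0,p["cx"]],[0,f,p["cy"]],[0,0,1.]])
    return cv2.projectPoints(np.asarray(X,float).reshape(-1,1,3),np.array(p["rvec"],float),np.array(p["tvec"],float),K,None)[0][:,0]
def model(x,y,yaw,th):
    c,s=np.cos(yaw),np.sin(yaw);R=np.array([[c,-s,0],[s,c,0],[0,0,1]]);t=np.array([x,y,0])
    def E(P): return np.atleast_2d(P)@R.T+t
    # cover pt: d forward from hinge (toward front), l left, h above top face
    def C(d,l,h=0):
        return E([0.068-d*np.cos(th)+h*np.sin(th)*1, l, 0.096+d*np.sin(th)+h*np.cos(th)])
    return E,C
E
python3 - <<'E'
from rig import env
import cv2,numpy as np,pickle
P={}
for n,(r0,r1,c0,c1) in dict(scene=(180,360,220,460),top=(150,315,230,480)).items():
    p=env.get_image(n); P[n]={k:v for k,v in p.items()}
    for t in ["latch_left_slot","latch_right_slot","cover_front"]:
        r=env.outline_of(t,p)
        P[n][t]=[d["mask"] for d in r]
    im=p["image"][r0:r1,c0:c1,::-1]
    k=800/(c1-c0); cv2.imwrite(f"pics/{n}z.png",cv2.resize(im,None,fx=k,fy=k,interpolation=cv2.INTER_CUBIC)); print(n,k)
pickle.dump(P,open("P.pkl","wb"))
E
```

```text
scene 3.3333333333333335
top 3.2
```

View pics/scenez.png

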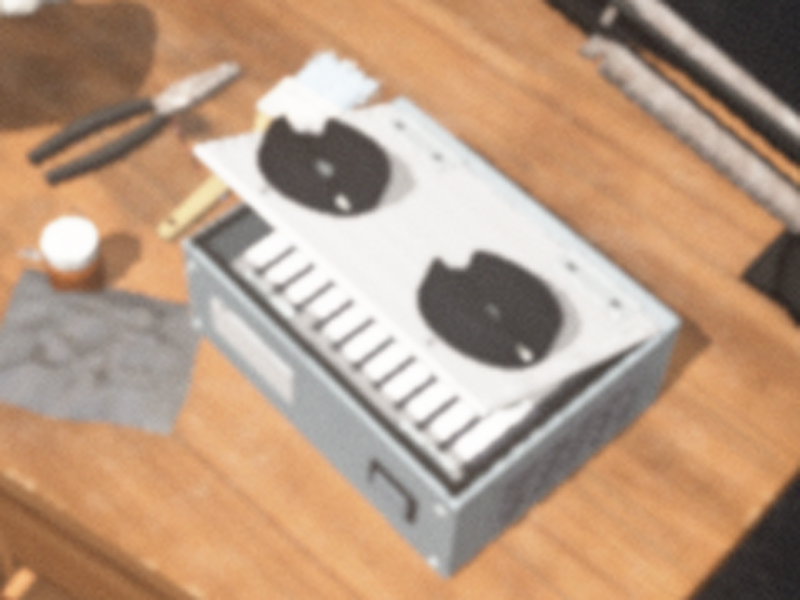

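View pics/topz.png

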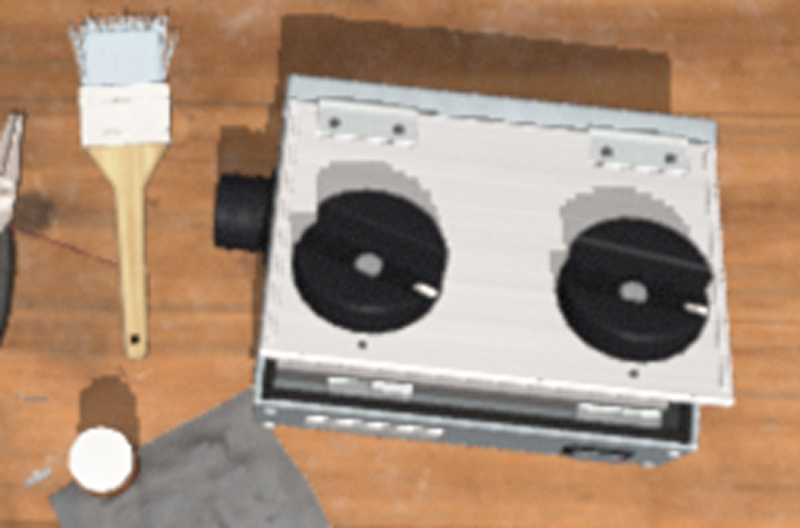

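```bash
cat > fit0.py <<'E'
import pickle,numpy as np
from scipy.optimize import least_squares
from geo import *
P=pickle.load(open("P.pkl","rb"))
T=lambda u,v:(230+(u+.5)/3.2-.5,150+(v+.5)/3.2-.5)
S=lambda u,v:(220+(u+.5)*.3-.5,180+(v+.5)*.3-.5)
obs=[("top",T(262,352),"cfl"),("top",T(732,402),"cfr"),("top",T(368,264),"hl"),("top",T(633,292),"hr"),("top",T(256,403),"rfl"),("top",T(695,445),"rfr"),("top",T(289,76),"rbl"),("top",T(717,122),"rbr"),
("top",T(427,291),"il"),("top",T(696,309),"ir"),
("scene",S(195,148),"cfl"),("scene",S(487,412),"cfr"),("scene",S(185,242),"rfl"),("scene",S(456,500),"rfr"),("scene",S(680,322),"rbr"),("scene",S(323,168),"hl"),("scene",S(492,311),"hr"),("scene",S(342,203),"il"),("scene",S(525,354),"ir")]
def pts(v):
    E,C=model(*v[:4]);q={}
    for n,x,y in [("rfl",-.085,.11),("rfr",-.085,-.11),("rbl",.085,.11),("rbr",.085,-.11)]: q[n]=E([x,y,.09])
    q["cfl"]=C(.156,.108);q["cfr"]=C(.156,-.108)
    for k,l,a in [("l",.062,v[4]),("r",-.062,v[5])]:
        q["h"+k]=C(.105,l,.006); r=.03
        q["i"+k]=C(.105+r*np.sin(a),l-r*np.cos(a),.006)
    return q
def res(v):
    q=pts(v); return np.concatenate([proj(P[c],q[n])[0]-o for c,o,n in obs])
r=least_squares(res,[.5,-.1,0,.5,.2,.2],loss="soft_l1")
print(np.round(r.x,4))
for (c,o,n),e in zip(obs,res(r.x).reshape(-1,2)): print(c,n,np.round(e,1))
q=pts(r.x); print({k:np.round(v[0],3).tolist() for k,v in q.items()})
E
python3 fit0.py
```

```text
[ 0.5017 -0.1217 -0.0856  0.4419  0.3729  0.1628]
top cfl [-0.6  0.3]
top cfr [1.6 0.1]
top hl [0.5 0.6]
top hr [0.5 0.4]
top rfl [-0.8 -0.9]
top rfr [1.4 0.3]
top rbl [-0.2 -1.9]
top rbr [ 0.5 -2.3]
top il [ 0.4 -0. ]
top ir [ 0.8 -0.2]
scene cfl [-0.6 -1.2]
scene cfr [-0.6 -0.3]
scene rfl [-0.8 -1.1]
scene rfr [0.6 1.6]
scene rbr [ 1.1 -1.3]
scene hl [-0.9 -0. ]
scene hr [-1.9  0.3]
scene il [-0.2 -0.2]
scene ir [-0.5 -0.5]
{'rfl': [0.426, -0.005, 0.09], 'rfr': [0.408, -0.224, 0.09], 'rbl': [0.596, -0.019, 0.09], 'rbr': [0.577, -0.239, 0.09], 'cfl': [0.438, -0.008, 0.163], 'cfr': [0.42, -0.223, 0.163], 'hl': [0.483, -0.058, 0.146], 'il': [0.471, -0.085, 0.151], 'hr': [0.472, -0.181, 0.146], 'ir': [0.465, -0.21, 0.148]}
```

Emit:
{"name": "carry_out", "arguments": {"plan": [[[-0.0327,0,-0.0325],[0,0,0],0],[[-0.0327,0,-0.0325],[0,0,0],0],[[-0.0327,0,-0.0325],[0,0,0],0],[[-0.0327,0,-0.0325],[0,0,0],0],[[-0.0327,0,-0.0325],[0,0,0],0],[[-0.0327,0,-0.0325],[0,0,0],0],[[-0.0327,0,-0.0325],[0,0,0],0],[[-0.0327,0,-0.0325],[0,0,0],0]]}}

```text
time_s: 2.45
position: [0.3605, 0.1434, 0.2315]
tool_rot: [[0.439, 0.001, -0.898], [0.898, 0.0, 0.439], [0.0, -1.0, -0.001]]
ft_force: [0.4, 0.5, 0.8]
grip_width: 0.0002
```

Emit:
{"name": "carry_out", "arguments": {"plan": [[[-0.0327,0,-0.0325],[0,0,0],0],[[-0.0327,0,-0.0325],[0,0,0],0],[[-0.0327,0,-0.0325],[0,0,0],0],[[-0.0327,0,-0.0325],[0,0,0],0],[[0,0,0],[0,0,0],0],[[0,0,0],[0,0,0],0]]}}

```text
time_s: 3.2
position: [0.4193, -0.0294, 0.2313]
tool_rot: [[0.439, -0.0, -0.898], [0.898, 0.0, 0.439], [0.0, -1.0, 0.0]]
ft_force: [-0.2, -0.4, -0.4]
grip_width: 0.0
```

Emit:
{"name": "carry_out", "arguments": {"plan": [[[-0.0327,0,-0.0325],[0,0,0],0],[[-0.0327,0,-0.0325],[0,0,0],0],[[0,0.03,0],[0,0,0],0],[[0,0.02,0],[0,0,0],0],[[0,0,0],[0,0,0],0]]}}

```text
time_s: 3.82
position: [0.4486, -0.1157, 0.1806]
tool_rot: [[0.438, -0.002, -0.899], [0.899, 0.001, 0.438], [0.0, -1.0, 0.003]]
ft_force: [0.8, -0.5, 0.0]
grip_width: 0.0
```

Run:
```python
from rig import env
import cv2
for n in ["wrist","scene"]:
    p=env.get_image(n); im=p["image"][:,:,::-1]
    if n=="scene": im=cv2.resize(im[150:360,200:480],None,fx=2.8,fy=2.8)
    cv2.imwrite(f"pics/{n}1.png",im)
```

```text
(no output)
```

View pics/wrist1.png

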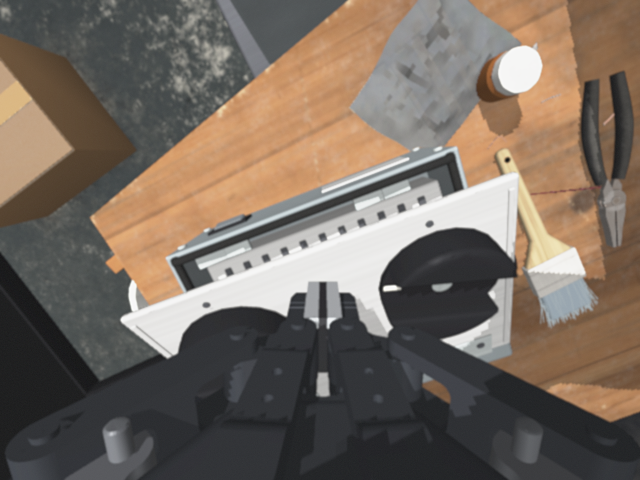

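View pics/scene1.png

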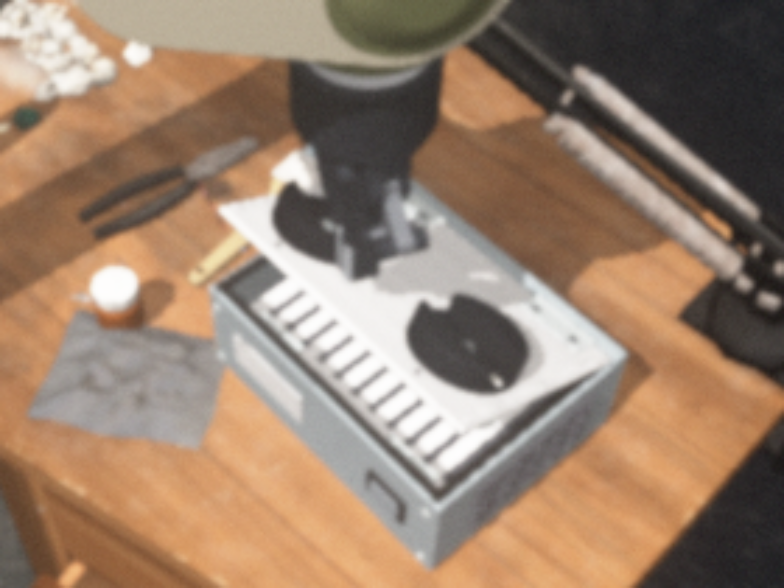

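Emit:
{"name": "carry_out", "arguments": {"plan": [[[0,0.01,0],[0,0,0],0],[[0,0.01,0],[0,0,0],0],[[0,0.01,0],[0,0,0],0],[[0,0.008,0],[0,0,0],0],[[0,0.008,0],[0,0,0],0]]}}

```text
time_s: 4.55
position: [0.4492, -0.1171, 0.1348]
tool_rot: [[0.439, -0.0, -0.898], [0.898, 0.0, 0.439], [-0.0, -1.0, 0.0]]
ft_force: [-0.4, -1.1, 2.2]
grip_width: -0.0001
```

Emit:
{"name": "carry_out", "arguments": {"plan": [[[0,0.008,0],[0,0,0],0],[[0,0.008,0],[0,0,0],0],[[0,0.008,0],[0,0,0],0],[[0,0.006,0],[0,0,0],0],[[0,0,0],[0,0,0],0]]}}

```text
time_s: 5.18
position: [0.4492, -0.117, 0.1049]
tool_rot: [[0.439, -0.001, -0.898], [0.898, 0.0, 0.439], [0.0, -1.0, 0.001]]
ft_force: [-0.1, 0.5, 0.7]
grip_width: -0.0
```

Emit:
{"name": "carry_out", "arguments": {"plan": [[[0,0.003,0],[0,0,0],0],[[0,0.002,0],[0,0,0],0],[[0,0,0],[0,0,0],0]]}}

```text
time_s: 5.55
position: [0.4493, -0.1171, 0.1003]
tool_rot: [[0.439, 0.0, -0.898], [0.898, -0.0, 0.439], [0.0, -1.0, -0.0]]
ft_force: [0.1, -0.8, 0.4]
grip_width: -0.0002
```

Emit:
{"name": "carry_out", "arguments": {"plan": [[[0,0.001,0],[0,0,0],0],[[0,0,0],[0,0,0],0]]}}

```text
time_s: 5.8
position: [0.4493, -0.117, 0.0993]
tool_rot: [[0.439, 0.0, -0.898], [0.898, -0.0, 0.439], [0.0, -1.0, -0.0]]
ft_force: [0.2, -0.4, 0.2]
grip_width: 0.0001
```

Emit:
{"name": "carry_out", "arguments": {"plan": [[[0,0.001,0],[0,0,0],0],[[0,0,0],[0,0,0],0]]}}

```text
time_s: 6.05
position: [0.4492, -0.1171, 0.0983]
tool_rot: [[0.439, 0.0, -0.898], [0.898, -0.0, 0.439], [-0.0, -1.0, -0.0]]
ft_force: [-1.3, 0.2, 2.3]
grip_width: 0.0002
```

Emit:
{"name": "carry_out", "arguments": {"plan": [[[0,0.001,0],[0,0,0],0],[[0,0,0],[0,0,0],0]]}}

```text
time_s: 6.3
position: [0.4492, -0.1171, 0.0974]
tool_rot: [[0.439, 0.0, -0.898], [0.898, -0.0, 0.439], [-0.0, -1.0, -0.0]]
ft_force: [-1.5, -0.2, 4.1]
grip_width: -0.0
```

Emit:
{"name": "carry_out", "arguments": {"plan": [[[0,0.0007,0],[0,0,0],0],[[0,0,0],[0,0,0],0]]}}

```text
time_s: 6.55
position: [0.4492, -0.1171, 0.0969]
tool_rot: [[0.439, 0.0, -0.898], [0.898, -0.0, 0.439], [-0.0, -1.0, -0.0]]
ft_force: [-2.9, 0.5, 6.0]
grip_width: 0.0
```

Emit:
{"name": "carry_out", "arguments": {"plan": [[[0,0.001,0],[0,0,0],0],[[0,0,0],[0,0,0],0]]}}

```text
time_s: 6.8
position: [0.4492, -0.1171, 0.0961]
tool_rot: [[0.439, 0.0, -0.898], [0.898, -0.0, 0.439], [-0.0, -1.0, -0.0]]
ft_force: [-3.5, 0.4, 8.3]
grip_width: 0.0001
```

Emit:
{"name": "carry_out", "arguments": {"plan": [[[0,0.001,0],[0,0,0],0],[[0,0,0],[0,0,0],0]]}}

```text
time_s: 7.05
position: [0.4492, -0.1171, 0.0953]
tool_rot: [[0.439, 0.0, -0.898], [0.898, -0.0, 0.439], [-0.0, -1.0, -0.0]]
ft_force: [-4.0, 1.1, 12.0]
grip_width: -0.0
```

Emit:
{"name": "carry_out", "arguments": {"plan": [[[0,-0.03,0],[0,0,0],0],[[0,-0.05,0],[0,0,0],0],[[0,-0.04,0],[0,0,0],0],[[0,0,0],[0,0,0],0],[[0,0,0],[0,0,0],0]]}}

```text
time_s: 7.68
position: [0.4489, -0.1168, 0.2137]
tool_rot: [[0.439, -0.001, -0.898], [0.898, 0.001, 0.439], [0.0, -1.0, 0.001]]
ft_force: [1.7, 0.0, 0.0]
grip_width: -0.0002
```

Run:
```python
from rig import env
import cv2,pickle,numpy as np
s=env.observe();print(s["position"])
P={"state":s}
for n in ["wrist","top","scene"]:
    p=env.get_image(n); P[n]=p; im=p["image"][:,:,::-1]
    if n=="top": im=cv2.resize(im[150:315,230:480],None,fx=3.2,fy=3.2,interpolation=cv2.INTER_CUBIC)
    if n=="scene": im=cv2.resize(im[180:360,220:460],None,fx=10/3,fy=10/3,interpolation=cv2.INTER_CUBIC)
    cv2.imwrite(f"pics/{n}2.png",im)
pickle.dump(P,open("P2.pkl","wb"))
```

```text
[ 0.44889292 -0.11682845  0.21368607]
```

View pics/wrist2.png

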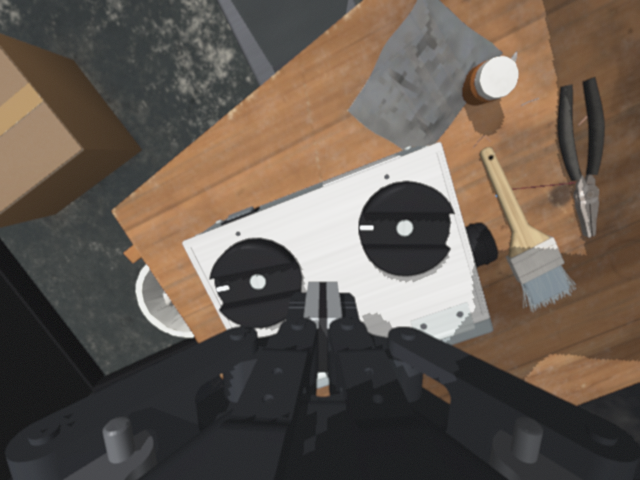

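View pics/top2.png

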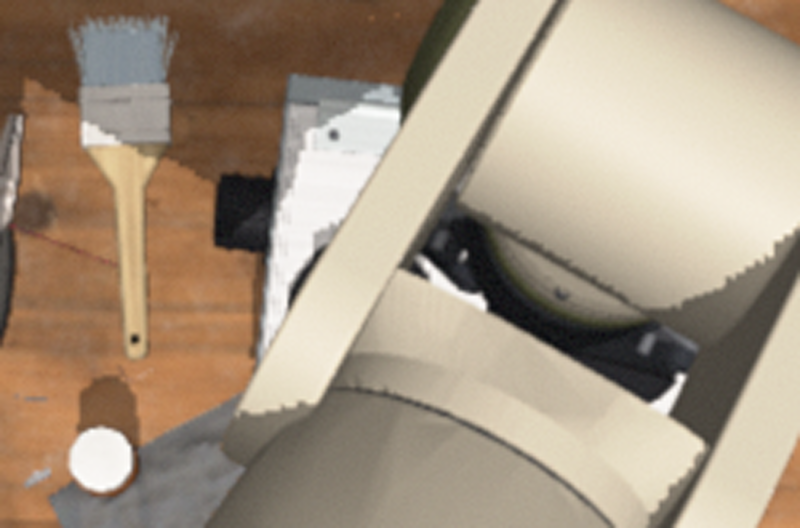

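View pics/scene2.png

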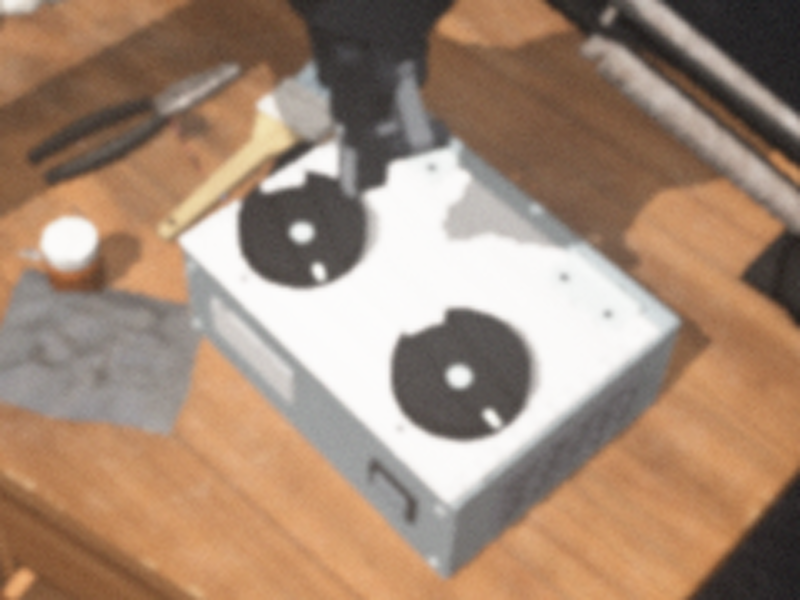

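```bash
cat > wr.py <<'E'
import numpy as np,cv2
def hit(p,s,uv,z):
    f=240/np.tan(np.radians(p["vfov"])/2)
    d=np.array([(uv[0]-p["cx"])/f,(uv[1]-p["cy"])/f,1.]);M=np.array(p["tool_from_camera"])
    R=np.array(s["tool_rot"]);o=R@M[:3,3]+s["position"];w=R@M[:3,:3]@d
    return o+w*(z-o[2])/w[2]
def blob(im,uv,r=14,th=130):
    x,y=uv;g=im[y-r:y+r+1,x-r:x+r+1].min(2)
    n,l,st,c=cv2.connectedComponentsWithStats((g>th).astype(np.uint8))
    k=max(range(1,n),key=lambda i:-np.hypot(*(c[i]-r)));return c[k]+[x-r,y-r],st[k,4]
E
python3 - <<'E'
import pickle; from wr import *
P=pickle.load(open("P2.pkl","rb"));p=P["wrist"];s=P["state"];im=p["image"]
H={}
for n,h,i in [("L",(405,228),(367,228)),("R",(258,282),(222,289))]:
    (hc,a),(ic,b)=blob(im,h),blob(im,i,9)
    H[n]=hit(p,s,hc,.105); I=hit(p,s,ic,.105); d=I-H[n]
    print(n,hc,a,ic,b,H[n].round(4),"index dir deg",np.degrees(np.arctan2(d[1],d[0])).round(1),np.hypot(*d[:2]).round(4))
d=H["L"]-H["R"];print(np.hypot(*d[:2]),"yaw",np.degrees(np.arctan2(-d[0],d[1])))
for c in [(439,143),(184,241)]: print(hit(p,s,c,.099).round(4))
E
```

```text
L [404.36633663 227.53465347] 202 [364.3        227.45555556] 90 [ 0.4694 -0.0554  0.105 ] index dir deg -116.2 0.0309
R [257.36813187 281.3956044 ] 182 [218.31884058 289.86231884] 138 [ 0.4586 -0.1791  0.105 ] index dir deg -103.1 0.033
0.12413046667052052 yaw -5.0092118996366635
[ 0.4232 -0.0072  0.099 ]
[ 0.4041 -0.2172  0.099 ]
```

Emit:
{"name": "carry_out", "arguments": {"plan": [[[0.032,0,0.0043],[0,0,0],0.03],[[0.0321,0,0.0043],[0,0,0],0.03],[[0,0.035,0],[0,0,0],0.03],[[0,0.03,0],[0,0,0],0.03],[[0,0,0],[0,0,0],0.03],[[0,0,0],[0,0,0],0.03]]}}

```text
time_s: 8.57
position: [0.4701, -0.0559, 0.1503]
tool_rot: [[0.439, 0.001, -0.898], [0.898, -0.0, 0.439], [0.0, -1.0, -0.001]]
ft_force: [-0.6, -0.1, -0.7]
grip_width: 0.03
```

```bash
cat > snap.py <<'E'
from rig import env
import cv2,pickle,sys
s=env.observe();p=env.get_image("wrist");pickle.dump((s,p),open("W.pkl","wb"))
cv2.imwrite(f"pics/{sys.argv[1]}.png",p["image"][:,:,::-1]);print(s["position"],s["grip_width"])
E
python3 snap.py w3
```

```text
[ 0.47008851 -0.05591627  0.15030027] 0.029957845628225097
```

View pics/w3.png

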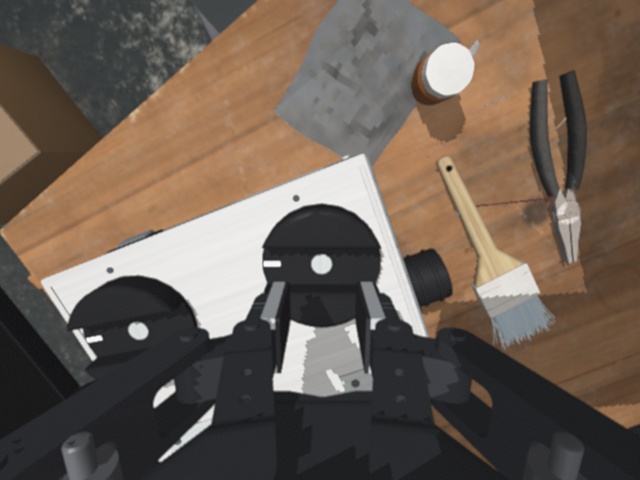

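Run:
```python
import pickle; from wr import *
s,p=pickle.load(open("W.pkl","rb"));im=p["image"];R=np.array(s["tool_rot"])
for n,h,i in [("L",(321,264),(271,264)),("R",(138,331),(94,339))]:
    (hc,a),(ic,b)=blob(im,h),blob(im,i,11)
    H=hit(p,s,hc,.104);d=hit(p,s,ic,.104)-H
    print(n,hc,a,ic,b,H.round(4),np.degrees(np.arctan2(d[1],d[0])).round(1),np.hypot(*d[:2]), "tool",(R.T@(H-s["position"])).round(4))
```

```text
L [321.04012346 263.71604938] 324 [267.27322404 264.05464481] 183 [ 0.4697 -0.0556  0.104 ] -115.7 0.03226780873288434 tool [0.0001 0.0463 0.0005]
R [137.82222222 330.6       ] 270 [ 90.46060606 341.29090909] 165 [ 0.4589 -0.18    0.104 ] -102.4 0.03245926269540768 tool [-0.1164  0.0463 -0.0444]
```

Emit:
{"name": "carry_out", "arguments": {"plan": [[[0,0.025,0.0003],[0,0,0],0.03],[[0,0.006,0],[0,0,0],0.03],[[0,0.003,0],[0,0,0],0.03],[[0,0.002,0],[0,0,0],0.03],[[0,0,0],[0,0,0],0.03]]}}

```text
time_s: 9.25
position: [0.4696, -0.0556, 0.114]
tool_rot: [[0.439, 0.001, -0.898], [0.898, -0.0, 0.439], [0.0, -1.0, -0.001]]
ft_force: [0.2, -0.5, 0.6]
grip_width: 0.0297
```

Emit:
{"name": "carry_out", "arguments": {"plan": [[[0,0.003,0],[0,0,0],0.03],[[0,0.002,0],[0,0,0],0.03],[[0,0,0],[0,0,0],0.03]]}}

```text
time_s: 9.62
position: [0.4693, -0.0555, 0.1085]
tool_rot: [[0.439, -0.0, -0.898], [0.898, 0.0, 0.439], [-0.0, -1.0, 0.0]]
ft_force: [-0.0, 0.1, -0.1]
grip_width: 0.0303
```

Emit:
{"name": "carry_out", "arguments": {"plan": [[[0,0.0015,0],[0,5,0],0.03],[[0,0,0],[0,5,0],0.03],[[0,0,0],[0,5,0],0.03],[[0,0,0],[0,5,0],0.03]]}}

```text
time_s: 10.12
position: [0.4693, -0.0555, 0.1071]
tool_rot: [[0.722, -0.0, -0.692], [0.692, 0.0, 0.722], [-0.0, -1.0, 0.0]]
ft_force: [0.4, 1.3, -1.1]
grip_width: 0.0299
```

```bash
python3 snap.py w4; python3 -c "
from rig import env;s=env.observe();print(s['ft_force'],s['wrist_torque'])"
```

```text
[ 0.46930056 -0.05547842  0.10706583] 0.02990948503927425
[ 0.28630281  1.23918178 -0.65965284] [0.06374667 0.0133902  0.0258402 ]
```

View pics/w4.png

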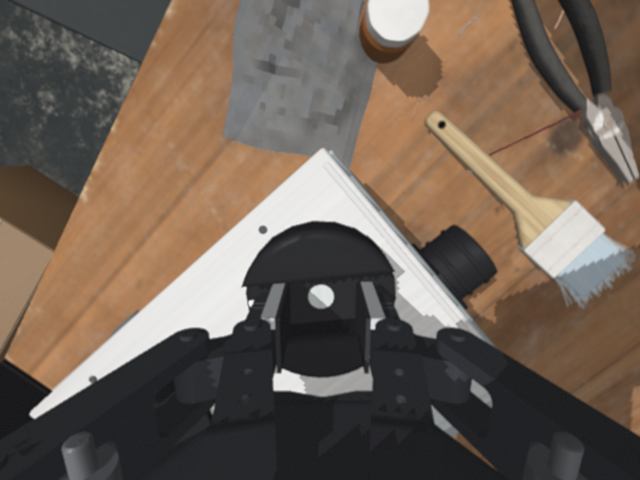

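Emit:
{"name": "carry_out", "arguments": {"plan": [[[0,0,0],[0,5,0],0.03],[[0,0,0],[0,5,0],0.03],[[0,0,0],[0,5,0],0.03],[[0,0,0],[0,5,0],0.03]]}}

```text
time_s: 10.68
position: [0.4695, -0.0556, 0.1071]
tool_rot: [[0.914, 0.0, -0.405], [0.405, -0.0, 0.914], [0.0, -1.0, -0.0]]
ft_force: [0.2, -0.2, -0.8]
grip_width: 0.03
```

Emit:
{"name": "carry_out", "arguments": {"plan": [[[0,0,0],[0,5,0],0.03],[[0,0,0],[0,5,0],0.03],[[0,0,0],[0,5,0],0.03],[[0,0,0],[0,4,0],0.03]]}}

```text
time_s: 11.18
position: [0.4695, -0.0559, 0.1071]
tool_rot: [[0.996, 0.0, -0.086], [0.086, -0.001, 0.996], [0.0, -1.0, -0.001]]
ft_force: [0.1, -2.9, -2.3]
grip_width: 0.0299
```

Emit:
{"name": "carry_out", "arguments": {"plan": [[[0,0,0],[0,4,0],0.03],[[0,0,0],[0,3,0],0.03],[[0,0,0],[0,0,0],0.03]]}}

```text
time_s: 11.55
position: [0.4695, -0.0559, 0.107]
tool_rot: [[0.999, 0.0, 0.034], [-0.034, -0.001, 0.999], [0.0, -1.0, -0.001]]
ft_force: [0.4, -2.3, -3.0]
grip_width: 0.0299
```

```bash
python3 snap.py w5; python3 -c "
from rig import env;s=env.observe();print(s['ft_force'],s['wrist_torque'])"
```

```text
[ 0.4695371  -0.0558906   0.10701199] 0.029942713949430953
[ 0.87307089 -2.86386147 -3.33619578] [-0.47417312 -0.17802268  0.05295586]
```

View pics/w5.png

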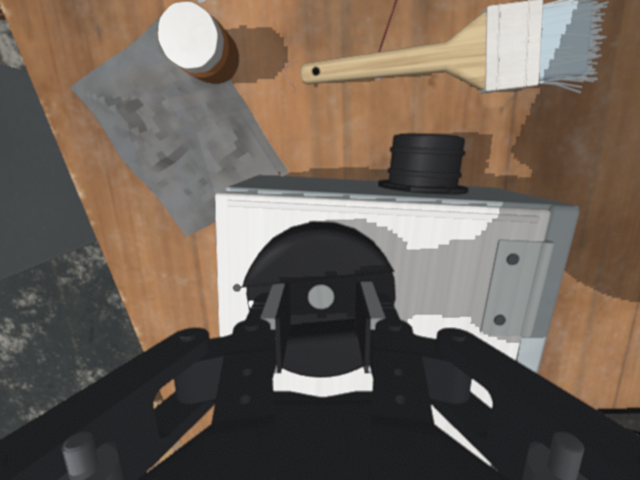

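Emit:
{"name": "carry_out", "arguments": {"plan": [[[0,0,0],[0,3,0],0.03],[[0,0,0],[0,2,0],0.03],[[0,0,0],[0,0,0],0.03]]}}

```text
time_s: 11.98
position: [0.4695, -0.0559, 0.1071]
tool_rot: [[0.993, 0.0, 0.122], [-0.122, -0.001, 0.993], [0.0, -1.0, -0.001]]
ft_force: [1.1, -5.5, -5.8]
grip_width: 0.0298
```

```bash
python3 -c "
from rig import env;s=env.observe();print(s['ft_force'],s['wrist_torque'],s['joint_efforts'])"
```

```text
[ 1.11956152 -5.539394   -5.77982574] [-0.83400796 -0.26708062  0.1405398 ] [  2.20521301 -41.51640415 -17.13667989   1.03767648   0.75176043
   0.30421369]
```

Emit:
{"name": "carry_out", "arguments": {"plan": [[[0,0,0],[0,1.5,0],0.03],[[0,0,0],[0,0,0],0.03]]}}

```text
time_s: 12.22
position: [0.4695, -0.0559, 0.1071]
tool_rot: [[0.989, 0.0, 0.148], [-0.148, -0.001, 0.989], [0.0, -1.0, -0.001]]
ft_force: [1.1, -5.9, -5.2]
grip_width: 0.0297
```

```bash
python3 snap.py w6;python3 -c "
from rig import env;s=env.observe();print(s['ft_force'],s['wrist_torque'],s['joint_efforts'])"
```

```text
[ 0.46949978 -0.055882    0.10709825] 0.02967405381119042
[-0.27474044 -5.28010606 -4.7585366 ] [-0.98072767 -0.17442932  0.13025637] [  2.35560983 -41.71488047 -17.15330958   1.15181722   0.80376662
   0.19544553]
```

View pics/w6.png

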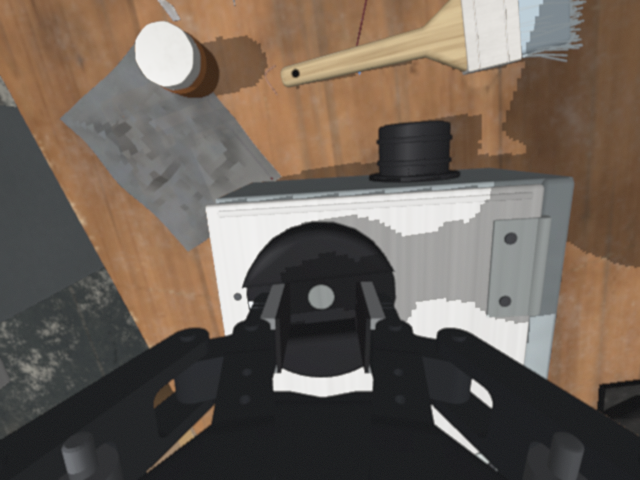

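Emit:
{"name": "carry_out", "arguments": {"plan": [[[0,0,0],[0,1.5,0],0.03],[[0,0,0],[0,0,0],0.03]]}}

```text
time_s: 12.52
position: [0.4695, -0.0559, 0.1071]
tool_rot: [[0.985, 0.0, 0.174], [-0.174, -0.001, 0.985], [0.0, -1.0, -0.001]]
ft_force: [0.6, -5.9, -5.1]
grip_width: 0.0301
```

```bash
python3 -c "
from rig import env;s=env.observe();print(s['ft_force'],s['wrist_torque'],s['joint_efforts'])"
```

```text
[ 0.62731236 -5.88381557 -5.14930241] [-1.02872805 -0.22896683  0.16095305] [  2.39154942 -41.67977929 -17.14033306   1.15599476   0.79944067
   0.2602387 ]
```

Emit:
{"name": "carry_out", "arguments": {"plan": [[[0,0,0],[0,1,0],0.03],[[0,0,0],[0,0,0],0.03]]}}

```text
time_s: 12.78
position: [0.4695, -0.0559, 0.1071]
tool_rot: [[0.982, 0.0, 0.191], [-0.191, -0.001, 0.982], [0.0, -1.0, -0.001]]
ft_force: [0.8, -5.6, -4.8]
grip_width: 0.0299
```

```bash
python3 snap.py w7; python3 -c "
from rig import env;s=env.observe();print(s['ft_force'],s['wrist_torque'],s['joint_efforts'])
import cv2
im=cv2.imread('pics/w7.png')[210:390,220:430];cv2.imwrite('pics/w7z.png',cv2.resize(im,None,fx=3.3,fy=3.3,interpolation=2))"
```

```text
[ 0.46947706 -0.05592299  0.10708583] 0.029897246339319946
[ 0.9395853  -5.60293393 -4.9476484 ] [-1.03796842 -0.14518498  0.19522038] [  2.44271502 -41.75264239 -17.15297163   1.21402927   0.81541887
   0.20569133]
```

View pics/w7z.png

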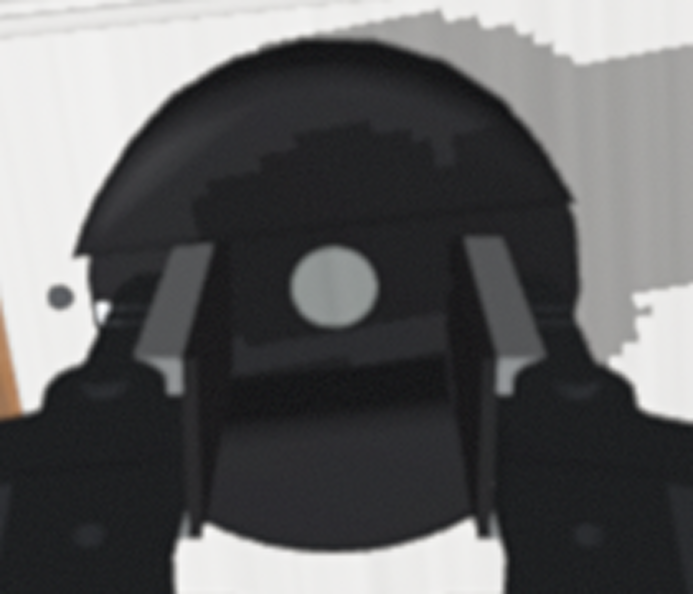

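Emit:
{"name": "carry_out", "arguments": {"plan": [[[0,0,0],[0,-4,0],0.03],[[0,0,0],[0,0,0],0.03],[[0,-0.02,0],[0,0,0],0.03],[[0,-0.03,0],[0,0,0],0.03],[[0,-0.015,0],[0,0,0],0.03],[[0,0,0],[0,0,0],0.03],[[0,0,0],[0,0,0],0.03]]}}

```text
time_s: 13.7
position: [0.469, -0.0553, 0.1715]
tool_rot: [[0.992, -0.001, 0.123], [-0.123, 0.001, 0.992], [-0.001, -1.0, 0.001]]
ft_force: [-0.2, -0.1, -0.4]
grip_width: 0.0302
```

```bash
python3 snap.py w8; python3 -c "
from rig import env;s=env.observe();print(s['ft_force'],s['tool_rot'])"
```

```text
[ 0.46900416 -0.05526878  0.17146166] 0.030175118669768304
[-0.31505277  1.38884711  0.18690633] [[ 9.92375798e-01 -1.42987397e-03  1.23240545e-01]
 [-1.23239558e-01  7.58845221e-04  9.92376660e-01]
 [-1.51249405e-03 -9.99998690e-01  5.76842595e-04]]
```

View pics/w8.png

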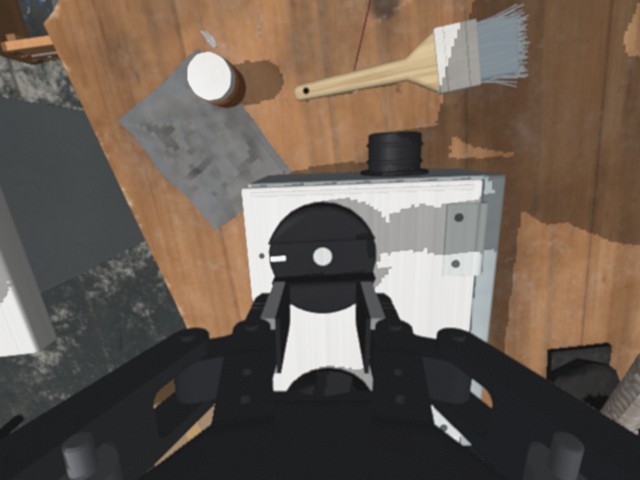

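Run:
```python
import pickle; from wr import *
s,p=pickle.load(open("W.pkl","rb"));im=p["image"];R=np.array(s["tool_rot"])
(hc,a),(ic,b)=blob(im,(322,256)),blob(im,(278,259),10)
H=hit(p,s,hc,.103);d=hit(p,s,ic,.103)-H
print(hc,ic,H,np.degrees(np.arctan2(d[1],d[0])))
for z,uv in [(.097,(244,188)),(.097,(484,180))]: print(hit(p,s,uv,z))
```

```text
[322.23076923 256.06593407] [274.69852941 259.27205882] [ 0.46932509 -0.05600687  0.103     ] 176.98956541741
[ 0.42449407 -0.00576037  0.097     ]
[ 0.57865636 -0.01976024  0.097     ]
```

Emit:
{"name": "carry_out", "arguments": {"plan": [[[0.0013,0,-0.0312],[0,0,0],0.03],[[0.0013,0,-0.0312],[0,0,0],0.03],[[0.0013,0,-0.0312],[0,0,0],0.03],[[0.0013,0,-0.0312],[0,0,0],0.03],[[0,0,0],[0,-9,0],0.03],[[0,0,0],[0,-9,0],0.03],[[0,0,0],[0,-9,0],0.03],[[0,0,0],[0,-9,0],0.03]]}}

```text
time_s: 14.75
position: [0.459, -0.1799, 0.1713]
tool_rot: [[0.873, -0.001, -0.488], [0.488, 0.001, 0.873], [-0.001, -1.0, 0.002]]
ft_force: [-0.4, 0.4, -0.5]
grip_width: 0.0301
```

Emit:
{"name": "carry_out", "arguments": {"plan": [[[0,0,0],[0,-9,0],0.03],[[0,0,0],[0,-9,0],0.03],[[0,0,0],[0,-9,0],0.03],[[0,0.01,0],[0,-10,0],0.03],[[0,0.01,0],[0,-10,0],0.03],[[0,0,0],[0,-1.2,0],0.03],[[0,0,0],[0,0,0],0.03]]}}

```text
time_s: 15.62
position: [0.4593, -0.1801, 0.1521]
tool_rot: [[0.225, -0.0, -0.974], [0.974, 0.0, 0.225], [0.0, -1.0, 0.0]]
ft_force: [-0.3, -0.5, -0.8]
grip_width: 0.0299
```

```bash
python3 snap.py w9
```

```text
[ 0.45929084 -0.18007171  0.15213043] 0.029856180201933175
```

View pics/w9.png

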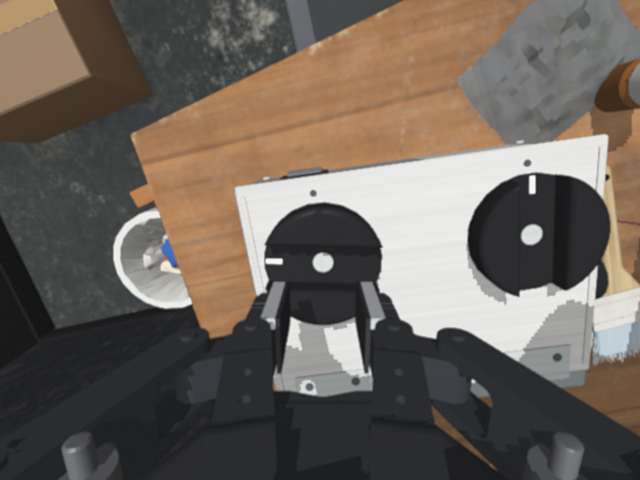

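Aligned over the right dial (hub at about (322,262), slot level); the left dial's index points at the front.

Run:
```python
import pickle; from wr import *
s,p=pickle.load(open("W.pkl","rb"));im=p["image"];R=np.array(s["tool_rot"])
for n,h,i in [("R",(322,262),(273,262)),("L",(532,234),(532,184))]:
    (hc,a),(ic,b)=blob(im,h),blob(im,i,11)
    H=hit(p,s,hc,.103);d=hit(p,s,ic,.103)-H
    print(n,hc,ic,a,b,H,np.degrees(np.arctan2(d[1],d[0])),(R.T@(H-s["position"])).round(4))
```

```text
R [322.51935484 262.11290323] [269.52406417 261.58823529] 310 187 [ 0.45914725 -0.17913864  0.103     ] -103.62621515438889 [0.0009 0.0491 0.0003]
L [531.22254335 234.16763006] [531.97692308 184.06923077] 346 130 [ 0.47003518 -0.05443681  0.103     ] 175.4813433866665 [0.1248 0.0491 0.0178]
```

Emit:
{"name": "carry_out", "arguments": {"plan": [[[0.0007,0.025,0.0002],[0,0.6,0],0.03],[[0,0.008,0],[0,0,0],0.03],[[0,0.003,0],[0,0,0],0.03],[[0,0.002,0],[0,0,0],0.03],[[0,0,0],[0,0,0],0.03]]}}

```text
time_s: 16.3
position: [0.4593, -0.1794, 0.1145]
tool_rot: [[0.233, 0.001, -0.973], [0.973, -0.0, 0.233], [-0.0, -1.0, -0.001]]
ft_force: [0.7, 0.2, 0.1]
grip_width: 0.03
```

Emit:
{"name": "carry_out", "arguments": {"plan": [[[0,0.003,0],[0,0,0],0.03],[[0,0.003,0],[0,0,0],0.03],[[0,0.001,0],[0,0,0],0.03],[[0,0,0],[0,0,0],0.03]]}}

```text
time_s: 16.8
position: [0.4592, -0.1793, 0.1071]
tool_rot: [[0.233, -0.0, -0.973], [0.973, 0.0, 0.233], [0.0, -1.0, 0.0]]
ft_force: [-0.7, -1.4, 0.8]
grip_width: 0.03
```

Emit:
{"name": "carry_out", "arguments": {"plan": [[[0,0,0],[0,5,0],0.03],[[0,0,0],[0,5,0],0.03],[[0,0,0],[0,5,0],0.03],[[0,0,0],[0,5,0],0.03],[[0,0,0],[0,5,0],0.03]]}}

```text
time_s: 17.42
position: [0.4588, -0.1789, 0.107]
tool_rot: [[0.624, -0.001, -0.781], [0.781, 0.001, 0.624], [0.0, -1.0, 0.001]]
ft_force: [-1.2, 1.7, 0.9]
grip_width: 0.0297
```

Emit:
{"name": "carry_out", "arguments": {"plan": [[[0,0,0],[0,5,0],0.03],[[0,0,0],[0,5,0],0.03],[[0,0,0],[0,5,0],0.03],[[0,0,0],[0,5,0],0.03],[[0,0,0],[0,5,0],0.03]]}}

```text
time_s: 18.05
position: [0.459, -0.179, 0.1071]
tool_rot: [[0.896, -0.0, -0.444], [0.444, 0.001, 0.896], [-0.0, -1.0, 0.001]]
ft_force: [0.9, 1.8, 0.2]
grip_width: 0.03
```

Emit:
{"name": "carry_out", "arguments": {"plan": [[[0,0,0],[0,5,0],0.03],[[0,0,0],[0,5,0],0.03],[[0,0,0],[0,5,0],0.03],[[0,0,0],[0,5,0],0.03],[[0,0,0],[0,5,0],0.03]]}}

```text
time_s: 18.68
position: [0.4592, -0.1794, 0.1071]
tool_rot: [[1.0, -0.0, -0.024], [0.024, -0.0, 1.0], [-0.0, -1.0, -0.0]]
ft_force: [-0.2, 0.1, -1.5]
grip_width: 0.0302
```

Yaw now +1.4°; about −11° is needed.

Emit:
{"name": "carry_out", "arguments": {"plan": [[[0,0,0],[0,4,0],0.03],[[0,0,0],[0,3,0],0.03],[[0,0,0],[0,0,0],0.03]]}}

```text
time_s: 19.05
position: [0.4592, -0.1795, 0.1071]
tool_rot: [[0.996, -0.0, 0.095], [-0.095, -0.0, 0.996], [-0.0, -1.0, -0.0]]
ft_force: [-0.3, -2.0, -0.9]
grip_width: 0.03
```

Emit:
{"name": "carry_out", "arguments": {"plan": [[[0,0,0],[0,2,0],0.03],[[0,0,0],[0,1.5,0],0.03],[[0,0,0],[0,0,0],0.03]]}}

```text
time_s: 19.42
position: [0.4592, -0.1795, 0.1071]
tool_rot: [[0.988, 0.0, 0.156], [-0.156, -0.0, 0.988], [0.0, -1.0, -0.0]]
ft_force: [0.8, -2.7, -3.4]
grip_width: 0.0301
```

```bash
python3 snap.py w10; python3 -c "
from rig import env;s=env.observe();print(s['ft_force'],s['wrist_torque'])
import cv2
im=cv2.imread('pics/w10.png')[210:390,220:430];cv2.imwrite('pics/w10z.png',cv2.resize(im,None,fx=3.3,fy=3.3,interpolation=2))"
```

```text
[ 0.45920814 -0.17952621  0.10710387] 0.030095890874247997
[-1.27081284 -3.37351465 -3.42768143] [-0.56389763  0.02464624  0.12301349]
```

View pics/w10z.png

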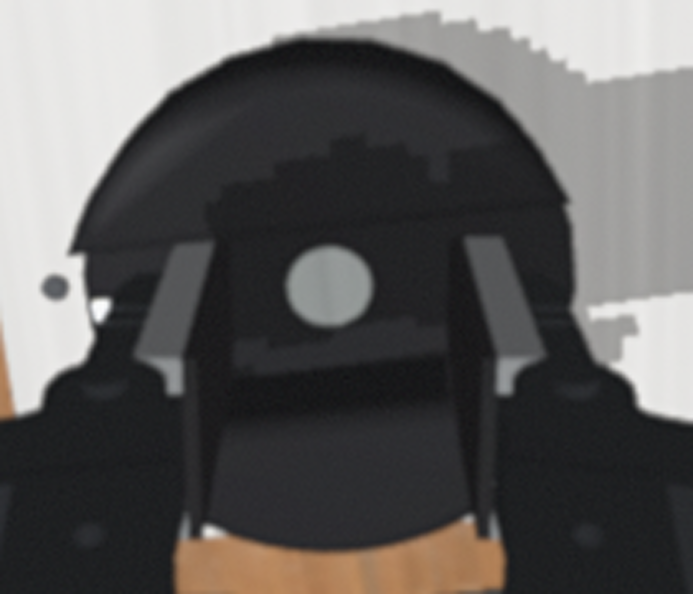

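Emit:
{"name": "carry_out", "arguments": {"plan": [[[0,0,0],[0,1,0],0.03],[[0,0,0],[0,1,0],0.03],[[0,0,0],[0,0,0],0.03]]}}

```text
time_s: 19.85
position: [0.4592, -0.1795, 0.1071]
tool_rot: [[0.982, -0.0, 0.19], [-0.19, -0.0, 0.982], [0.0, -1.0, -0.0]]
ft_force: [-0.8, -5.0, -3.8]
grip_width: 0.0302
```

```bash
python3 -c "
from rig import env;s=env.observe();print(s['ft_force'],s['wrist_torque'])"
```

```text
[-0.83501174 -5.01131527 -3.76112909] [-0.85041898  0.08517589  0.15915856]
```

Emit:
{"name": "carry_out", "arguments": {"plan": [[[0,0,0],[0,-4.5,0],0.03],[[0,0,0],[0,0,0],0.03],[[0,-0.02,0],[0,0,0],0.03],[[0,-0.03,0],[0,0,0],0.03],[[0,-0.02,0],[0,0,0],0.03],[[0,0,0],[0,0,0],0.03],[[0,0,0],[0,0,0],0.03]]}}

```text
time_s: 20.72
position: [0.4589, -0.1789, 0.1763]
tool_rot: [[0.994, -0.001, 0.113], [-0.113, 0.001, 0.994], [-0.001, -1.0, 0.001]]
ft_force: [0.6, -0.3, 0.6]
grip_width: 0.0298
```

```bash
python3 snap.py w11
```

```text
[ 0.45885473 -0.17890353  0.17628187] 0.02977506742579304
```

View pics/w11.png

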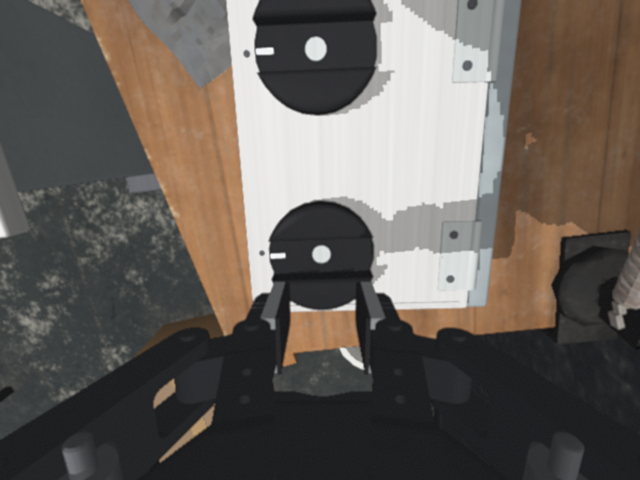

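Run:
```python
import pickle; from wr import *
s,p=pickle.load(open("W.pkl","rb"));im=p["image"];R=np.array(s["tool_rot"]);Hs=[]
for n,h,i in [("R",(321,254),(278,256)),("L",(316,48),(265,50))]:
    (hc,a),(ic,b)=blob(im,h),blob(im,i,10)
    H=hit(p,s,hc,.103);d=hit(p,s,ic,.103)-H;Hs.append(H)
    print(n,hc,ic,a,b,H,np.degrees(np.arctan2(d[1],d[0])))
d=Hs[1]-Hs[0];print(np.hypot(*d[:2]),np.degrees(np.arctan2(-d[0],d[1])))
```

```text
R [321.00380228 253.77186312] [274.49242424 256.32575758] 263 132 [ 0.45836804 -0.17943639  0.103     ] 176.81274669593304
L [315.35083532  48.30548926] [263.81118881  51.05594406] 419 143 [ 0.46941309 -0.05491437  0.103     ] 176.2006192105055
0.12501090924152297 -5.068843223302218
```

Emit:
{"name": "carry_out", "arguments": {"plan": [[[0,-0.04,0.05],[0,0,0],0.03],[[0,-0.03,0.06],[0,0,0],0.03],[[0,0,0.06],[0,0,0],0.03],[[0,0,0.06],[0,0,0],0.03],[[0,0,0.06],[0,0,0],0.03],[[0,0,0.06],[0,0,0],0.03],[[0,0,0],[0,0,0],0.03],[[0,0,0],[0,0,0],0.03]]}}

```text
time_s: 21.78
position: [0.4977, 0.163, 0.2432]
tool_rot: [[0.994, -0.002, 0.112], [-0.112, -0.0, 0.994], [-0.002, -1.0, -0.0]]
ft_force: [1.0, -0.9, -0.1]
grip_width: 0.0303
```

Run:
```python
from rig import env
import cv2,pickle,numpy as np
s=env.observe();print(s["position"],s["qvel"].round(2) if hasattr(s["qvel"],"round") else s["qvel"])
P={}
for n in ["top","scene"]:
    p=env.get_image(n); P[n]=p; im=p["image"][:,:,::-1]
    for t in ["jar","brush"]: print(n,t,[(round(d["conf"],2),np.round(d["pixel"]).tolist(),int(d["mask"].sum())) for d in env.outline_of(t,p)][:2])
    if n=="top": im=cv2.resize(im[150:315,230:480],None,fx=3.2,fy=3.2,interpolation=cv2.INTER_CUBIC)
    if n=="scene": im=cv2.resize(im[180:360,220:460],None,fx=10/3,fy=10/3,interpolation=cv2.INTER_CUBIC)
    cv2.imwrite(f"pics/{n}3.png",im)
pickle.dump(P,open("P3.pkl","wb"))
```

```text
[0.4977296  0.16296782 0.24317868] [-1.71 -0.3   0.11  0.1   0.08  0.09]
top jar [(0.93, [294.0, 263.0], 368)]
top brush [(0.66, [188.0, 270.0], 1782)]
scene jar [(0.65, [258.0, 243.0], 360), (0.44, [212.0, 308.0], 876)]
scene brush [(0.64, [218.0, 306.0], 867)]
```

View pics/top3.png

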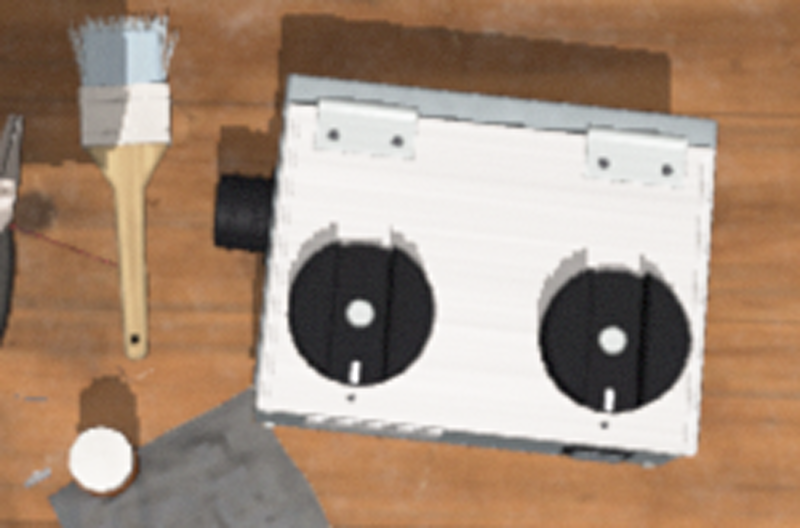

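View pics/scene3.png

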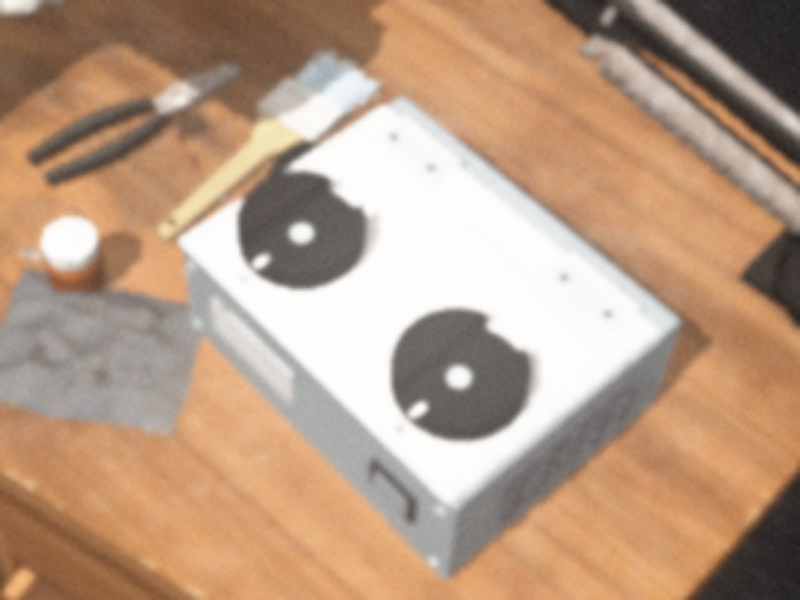

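```bash
python3 -c "
from rig import env;s=env.observe();print(s['qvel'],s['ft_force']);print(env.close_job())"
```

```text
[ 0.35977776 -0.1100184  -0.25638394  0.07773522 -0.00323566  0.08338754] [-0.342873   -0.14625363  0.0384851 ]
the job is handed in; nothing more can be done
None
```

I closed the cover and turned both latches clockwise to within about 2° of locked, then handed the job in at about 22 s of the 59 s allowed. No verdict was reported.

- **Cover:** I pushed it down on the plain strip with shut fingers until 12 N was felt. In the last top and scene pictures it lies flat on the box. I did not measure its final angle.
- **Latches:** I set the fingertips, 30 mm apart, in each slot and turned left first, then right. Wrist forces stayed under about 10 N while turning.
    - **Left:** readings between 88° and 89.5°; the stop is at 90° and at least 83° is needed.
    - **Right:** about 88°. Rough readings of the index marks in the top view put both latches 1 to 2° short of the dots on the cover.
    - **Hard stop:** the turning moment never jumped, so I can't be sure either latch reached its stop.
- **Brush and jar:** they look unmoved in the top view, shifting by no more than 2 pixels. In the scene view the jar moved 2 pixels. The network put the brush about 10 pixels away there, but the raised cover hid part of it at the start, so I don't read that as movement.
- **Arm:** it stood clear of everything, with about zero force on the tool, when I handed in.

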